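# Slide the magnetic stirrer into its locating corner

## Task

Get the stirrer station ready: the hand-held thermometer left lying in the locating corner goes into the shallow steel tray, flat, display up. Slide the square magnetic stirrer along the bench, without lifting or tipping it, into the corner, control side still towards the robot, until it is snug against both aluminium stops. Leave the pot, the case and the bottle where they stand.

Things in the scene. Friction and masses are not known exactly. Their poses are not given: they have to be found in the camera images.
- stirrer: Loose square magnetic stirrer, grey plastic, 120 x 120 mm, 45 mm high, with a round steel plate (100 mm across, 6 mm high) centred on top; about 0.7 kg, too wide to grip. Origin: centre of its underside, z up; its -x side is the control side (black knob and display, flat within 1 mm), at the start roughly towards the robot. It starts at the right of the bench.
- stirrer_front (a point): Middle of the control side of the stirrer, 22 mm above the bench: at x = -60 mm in the stirrer's axes.
- dock: Locating corner fixed to the bench: two aluminium stops, 22 mm high, 8 mm thick, and a flat black 120 mm square marking the stirrer's place. Origin: centre of the square, at bench height; the stirrer's origin lies there when snug, axes parallel. Far stop: face at x = +61 mm, y from -39 to +69. Left stop: face at y = +61, x from -59 to +69. Open to -x and -y.
- thermometer: Loose hand-held thermometer lying flat in the locating corner, white plastic, 150 mm long along its x, 28 mm thick, 0.16 kg. Origin: on its underside, midway along. Head from x = -15 to +75 mm, 50 mm wide, with a black display on its upper face; handle from x = -75 to -15 mm, 36 mm wide and 26 mm thick. z up (display side).
- tray: Shallow open steel tray fixed to the bench at the left, 220 mm along its x, 130 mm along its y, walls 4 mm thick, rim 12 mm above the bench, floor 4 mm above it. Origin: centre of its underside.
- pot: Loose lidded steel pot, a bystander, 94 mm across, 74 mm high with its lid knob, 0.8 kg. Origin: centre of its underside. The pot and the case stand one nearer and one farther from the robot, in either order; the gap between them, 155 to 180 mm, is the way from the stirrer to the corner.
- case: Loose instrument case, a bystander, white with a grey lid, 90 mm along its x, 100 mm along its y, 64 mm high, 0.8 kg. Origin: centre of its underside.
- bottle: Loose white plastic bottle, a bystander, 66 mm across and 170 mm high, standing at the far right. Origin: centre of its underside.
Mind the look-alikes: they are no part of the job. Leave any orange look-alike of the thermometer alone. What is shaped like the stirrer but blue is not meant.

How it is judged:
By the outcome, as a careful person would: the job done as asked, in the order asked, and still so for the second after the job is handed in, with the robot touching nothing.
It also fails if it takes over 72 s, if anything falls off the work surface, if the arm or the gripper's body presses on something with over 40 N, if the wrist force passes 120 N, or if a joint passes its speed limit or range.

## Robot

A 6-joint arm with a two-finger parallel gripper is mounted at the origin on the work surface. World frame = base frame: x ahead of the robot, y to its left, z up, the work surface at z = 0. Lengths are in m, angles in rad, forces in N, time in s.
With the tool pointing down it reaches from about 0.275 to 0.825 m from the base axis. Payload 5.2 kg.
Tool frame: the origin (TCP) lies between the finger pads; the fingertips stand ahead of it and the grasp point (between the pads) lies 11 mm behind it (nose_length is the z of the fingertips in the tool frame, in m); z points along the fingers, y is the line along which they close (so a half turn about z gives the same grasp; the last joint's range is limited). The gripper opens to 93 mm and grips with 3 to 60 N. Pads are 15 mm wide; open, the fingers measure 128 mm over their backs; the gripper's body (75 mm by 188 mm) begins 65 mm behind the grasp point.
Start: joints at [1.006, 0.259, 1.535, -0, 1.348, -0.203], TCP at [0.195, 0.514, 0.227] pointing down, gripper open.
Joint ranges: [-3.14, 3.14], [-0.91, 2.08], [0.19, 2.58], [-1.22, 4.36], [0.22, 2.71], [-3.12, 3.12]. Speed limits (rad/s): [2.57, 2.57, 3.14, 3.14, 3.14, 3.14].

## Interface

Orientations are given as a unit quaternion [x, y, z, w].
In Python, from cell import * gives the robot as it stands.
- The arm moves only by the shell command python3 -m inch 'ROWS' [FORCE]. ROWS is JSON, a list of rows, each a list of 5 numbers: the finger opening in cm, from 0 to 9.3, then the shift along the tool's x, y, z in cm, then the turn about the tool's z in degrees. In form: [[claw, x, y, z, yaw], ...]. A call has 1 to 20 rows; each row is the pose to reach, as a shift and turn from the pose commanded when the call began, along the tool's axes at that moment; what a row does not reach only later rows make up. A row lasts 1/10 s, in which the tool goes at most 50 mm and 8.59 degrees, less where a joint would pass 70% of its speed; a pose out of reach is approached as far as the arm can. A call with a gripper value outside its range is refused whole. The fingers move at their own pace and stop on an object; FORCE is the grip in N (left out, the last holds). Time passes only in rows, so rows that repeat a pose let the fingers close. It gives the time, the measured TCP pose, the force, the opening and the grip force at its end, in the units of the state.
- state(): the state, without advancing time (a new reading comes with each control period).
- capture(name): name is "side" or "top" or "wrist"; returns the picture (384x512x3 uint8, red, green, blue); there is no depth.
- calibration(name): a dict with "camera_matrix" (3x3 intrinsics, pixels), "k1" (the pictures are not rectified: a ray, as slopes to the right and down, at radius r is drawn at 1 + k1 r^2 times it, then the intrinsics apply), "rvec" (rotation vector, rad) and "tvec" (3), from world to camera coordinates, as OpenCV has them; the wrist camera has in their place "tool_from_camera" (4x4, takes a point from camera to tool coordinates, whose origin is the TCP and whose axes are the flange's). Camera axes: x right, y down, z forward; pixel columns grow to the right and rows downward; lengths in m; the calibration is good to about 2 mm. A picture is of the moment at which its call begins: read the wrist's pose just before it. calibration takes no time and is no camera call.
- sign_off(): hands the job in; it is judged then, once.
The state is a dict: "t": time; "joint_positions": joint angles; "joint_velocities": joint speeds; "tau": joint torques, N m; "tcp_pos": TCP position; "tool_rot": TCP orientation; "force": force on the tool from outside, world axes, zero at the start; "ft_torque": the same for the moment, N m; "finger_gap": finger opening in m; "finger_force": force on a finger pad.
Only numpy, scipy, OpenCV 4.12 (cv2) and the standard library are available. Lean on these libraries where they do the work, as an engineer would, in place of code of your own. Each camera call takes 0.05 s, during which the arm holds its last target. There are 200 camera calls.

## Working session

There is one attempt and no reset: what is moved stays moved. The work goes in short steps, Python scripts to look and compute and a shell command to move; the robot and the scene stay as the last step left them, time stands still between calls to the robot, and variables do not carry over. Pictures are saved under pics/ and viewed, at most 10 in all, crops included, and the job is handed in when it is done.

```bash
ls; mkdir -p pics; cat > h.py <<'E'
import numpy as np, cv2
from cell import *
from scipy.spatial.transform import Rotation as R
def cam(name,s=None):
    c=calibration(name);K=np.array(c["camera_matrix"],float)
    if "rvec" in c:
        Rm=cv2.Rodrigues(np.array(c["rvec"],float))[0];t=np.array(c["tvec"],float).ravel()
        Rw=Rm.T;o=-Rm.T@t
    else:
        T=np.array(c["tool_from_camera"]);s=s or state()
        Rt=R.from_quat(s["tool_rot"]).as_matrix()
        Rw=Rt@T[:3,:3];o=Rt@T[:3,3]+np.array(s["tcp_pos"])
    return K,c["k1"],Rw,o
def pix2w(C,uv,z):
    K,k1,Rw,o=C
    uv=np.array(uv,float).reshape(-1,2)
    d=np.array([k1,0,0,0],float)
    n=cv2.undistortPoints(uv.reshape(-1,1,2),K,d).reshape(-1,2)
    r=np.c_[n,np.ones(len(n))]@Rw.T
    return o+r*((z-o[2])/r[:,2])[:,None]
def w2pix(C,p):
    K,k1,Rw,o=C
    q=(np.array(p,float).reshape(-1,3)-o)@Rw
    return cv2.projectPoints(q.reshape(-1,1,3),np.zeros(3),np.zeros(3),K,np.array([k1,0,0,0],float))[0].reshape(-1,2)
def snap(name,f):
    s=state();im=np.array(capture(name));cv2.imwrite(f,im[:,:,::-1]);return s,im
E
python3 - <<'E'
from h import *
s,a=snap("top","pics/top0.png");_,b=snap("side","pics/side0.png")
print(s);
for n in("top","side"):
    C=cam(n);print(n,C[3],C[2][:,2],pix2w(C,[[0,0],[511,0],[0,383],[511,383],[256,192]],0).round(3).tolist())
E
```

```text
pics
{'t': 0.0, 'joint_positions': array([ 1.00621260e+00,  2.59337874e-01,  1.53608148e+00, -1.43943417e-05,
        1.34797041e+00, -2.02778753e-01]), 'joint_velocities': array([ 0.00283199,  0.00095591, -0.00092594,  0.00216881, -0.00139081,
       -0.00033784]), 'tau': array([ 4.17923411e-04, -4.37302208e+01, -2.83998656e+01,  7.19660986e-02,
        4.14785813e-02, -1.58743014e-04]), 'tcp_pos': array([0.19436464, 0.51395035, 0.22582108]), 'tool_rot': array([ 1.79915762e-01,  9.83681611e-01, -8.35853338e-04, -3.29855520e-04]), 'force': array([ 0.38698779,  0.31151864, -0.55217357]), 'ft_torque': array([ 0.03683601, -0.02951968,  0.01434804]), 'finger_force': 0.0, 'finger_gap': 0.09300295603166699}
top [0.35649066 0.04556721 1.29557121] [ 0.18671119  0.01250401 -0.98233527] [[1.241, 0.875, 0.0], [1.198, -0.787, 0.0], [0.059, 0.767, 0.0], [0.042, -0.642, 0.0], [0.585, 0.045, 0.0]]
side [-0.16272451 -0.63080862  0.95390816] [ 0.55579332  0.50042493 -0.6638288 ] [[0.802, 2.25, 0.0], [2.91, 0.108, -0.0], [-0.199, 0.055, 0.0], [0.54, -0.74, 0.0], [0.61, 0.066, 0.0]]
```

View pics/top0.png

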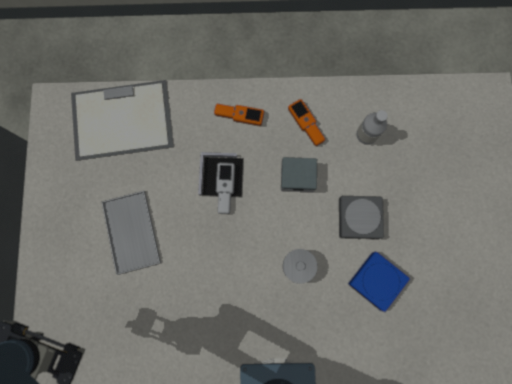

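View pics/side0.png

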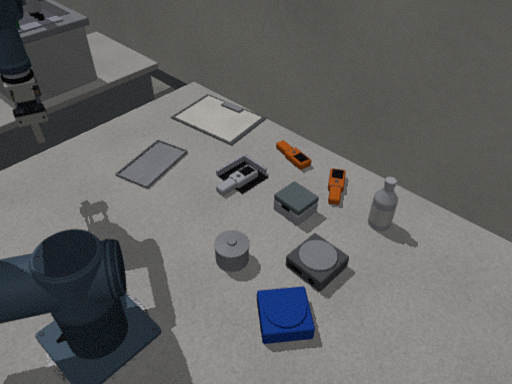

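The top view shows the white thermometer at (224,187) in the black dock square at (222,176). The orange look-alikes are at (240,114) and (307,121). The grey stirrer is at (361,217) and its blue look-alike at (379,281). The tray is at (132,232); the clipboard at (122,120) is not the tray. The case is at (299,174), the pot at (300,265) and the bottle at (372,127). I choose the white thermometer, the grey stirrer and the tray at (132,232), and check them in a close crop.

```bash
python3 - <<'E'
from h import *
im=cv2.imread("pics/top0.png")
cv2.imwrite("pics/crop0.png",cv2.resize(im[145:305,195:395],None,fx=3.7,fy=3.7,interpolation=cv2.INTER_CUBIC))
C=cam("top")
g=cv2.cvtColor(im,cv2.COLOR_BGR2GRAY);hsv=cv2.cvtColor(im,cv2.COLOR_BGR2HSV)
def blob(mask,x0,y0,x1,y1,z,n):
    m=np.zeros_like(g);m[y0:y1,x0:x1]=mask[y0:y1,x0:x1].astype(np.uint8)*255
    c=max(cv2.findContours(m,cv2.RETR_EXTERNAL,cv2.CHAIN_APPROX_NONE)[0],key=cv2.contourArea)
    p=pix2w(C,c.reshape(-1,2),z)[:,:2]
    r=cv2.minAreaRect((p*1000).astype(np.float32));print(n,[np.round(q,1) for q in r],cv2.boundingRect(c));return c
print("bg",np.median(g[300:320,350:450]), "stirrer px",im[200,343],im[217,361],im[235,345],"tray",im[232,132],"therm",im[200,224],"case",im[170,299],"pot",im[265,290])
blob(g<70,330,185,395,245,0.02,"stirrer body")
blob((g>90)&(g<200),342,197,382,237,0.051,"plate")
blob(g<55,195,145,250,200,0.0,"dock")
E
```

```text
bg 127.0 stirrer px [72 72 70] [113 111 109] [72 71 69] tray [115 114 112] therm [137 136 133] case [87 87 77] pot [119 118 116]
stirrer body [array([ 475.3, -228.2]), array([162.1,  87.1]), np.float64(43.9)] (339, 197, 45, 42)
plate [array([ 502.4, -253.3]), array([98.6, 96.4]), np.float64(88.9)] (345, 199, 36, 35)
dock [array([636.6, 146. ]), array([118. , 120.8]), np.float64(86.9)] (202, 156, 41, 41)
```

View pics/crop0.png

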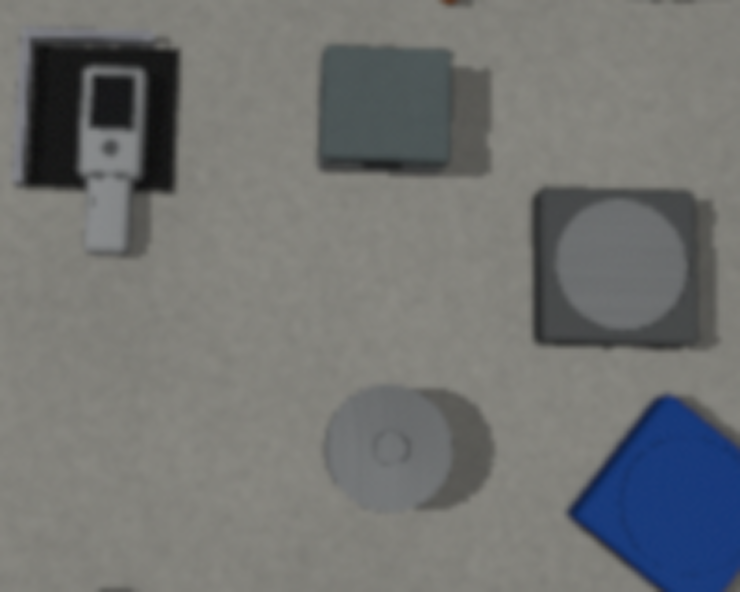

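The crop confirms the choice. The white thermometer has its head end at crop (115,67) and its handle end at (106,252), lying in the black square with corners (30,45), (180,50), (174,192) and (22,185). The stirrer is the grey body at (537..697,188..347), with the gap between case (385,105) and pot (388,448) to its left.

```bash
python3 - <<'E'
from h import *
im=cv2.imread("pics/top0.png");C=cam("top")
g=cv2.cvtColor(im,cv2.COLOR_BGR2GRAY)
def P(l,z): return pix2w(C,[[194.6+x/3.7,144.6+y/3.7] for x,y in l],z)[:,:2]
def rect(n,q):
    r=cv2.minAreaRect((q*1000).astype(np.float32));print(n,[np.round(v,1) for v in r])
d=P([(30,45),(180,50),(174,192),(22,185)],0);rect("dock",d)
m=np.zeros_like(g);m[160:216,214:238]=(g[160:216,214:238]>(118))*255
t=P([(84,68),(146,68),(142,179),(79,175)],.028);rect("head",t)
t2=P([(115,67)],.028)[0];t3=P([(106,252)],.026)[0];print("therm ends",t2,t3,np.linalg.norm(t2-t3),np.degrees(np.arctan2(*(t2-t3)[::-1])),"mid",(t2+t3)/2)
rect("stirrer top",P([(541,190),(696,192),(697,341),(541,341)],.045))
rect("case top",P([(325,47),(452,50),(448,163),(322,158)],.064))
print("pot",P([(388,448)],.06), "pot ends",P([(324,448),(453,448),(388,384),(388,511)],.06).tolist())
print("blue",P([(668,394),(570,512)],.045))
q=pix2w(C,[(104,200),(146,192),(160,264),(118,273)],.012)[:,:2];rect("tray",q)
print("bottle",pix2w(C,[(368,140)],0))
s=state();print(R.from_quat(s["tool_rot"]).as_matrix().round(3).tolist())
import cell;print(getattr(cell,"nose_length",None))
E
```

```text
dock [array([634.6, 146.6]), array([122.9, 117.6]), np.float64(86.9)]
head [array([624.7, 135.4]), array([49.8, 89.9]), np.float64(87.5)]
therm ends [0.66984281 0.13331717] [0.5217039 0.141316 ] 0.14835470559466774 -3.090713865996705 mid [0.59577335 0.13731659]
stirrer top [array([ 501.4, -253.2]), array([121.8, 116.3]), np.float64(88.2)]
case top [array([627.6, -78.8]), array([98.2, 89.1]), np.float64(86.8)]
pot [[ 0.3670308  -0.07014966]] pot ends [[0.36780209107566353, -0.02268163324108935], [0.366244222467107, -0.11830793086582993], [0.41413315117558547, -0.07186342779163073], [0.321308257194125, -0.06848852011609449]]
blue [[ 0.40377394 -0.28390358]
 [ 0.31799987 -0.20524893]]
tray [array([473.1, 409.9]), array([221.1, 125.8]), np.float64(12.4)]
bottle [[ 0.73906559 -0.29695541  0.        ]]
[[-0.935, 0.354, -0.001], [0.354, 0.935, -0.001], [0.0, -0.002, -1.0]]
0.008
```

```bash
cat >> h.py <<'E'
def need(x,y,z,ya=None):
    """shift in tool cm and yaw deg to bring TCP to x,y,z with tool y at world angle ya deg"""
    s=state();M=R.from_quat(s["tool_rot"]).as_matrix()
    a=np.degrees(np.arctan2(M[1,1],M[0,1]))
    print("t",round(s["t"],2),"tcp",s["tcp_pos"].round(4),"ya",a.round(2),"F",s["force"].round(1),"gap",round(s["finger_gap"],4),
     "need",(M.T@(np.array([x,y,z])-s["tcp_pos"])*100).round(2),"yaw",None if ya is None else ((a-ya+90)%180-90).round(1))
E
python3 -c "
from h import *
need(.608,.1366,.12,87.1)"
```

```text
t 0.1 tcp [0.1944 0.514  0.2259] ya 69.27 F [-0.5 -0.3  0.1] gap 0.093 need [-52.04 -20.64  10.61] yaw -17.8
```

```bash
python3 -m inch '[[7,-10,-4,2,-4],[7,-20,-8,4,-8],[7,-30,-12,6,-12],[7,-40,-16,8,-16],[7,-52,-20.6,10.6,-17.8],[7,-52,-20.6,10.6,-17.8],[7,-52,-20.6,10.6,-17.8],[7,-52,-20.6,10.6,-17.8],[7,-52,-20.6,10.6,-17.8],[7,-52,-20.6,10.6,-17.8],[7,-52,-20.6,10.6,-17.8],[7,-52,-20.6,10.6,-17.8],[7,-52,-20.6,10.6,-17.8],[7,-52,-20.6,10.6,-17.8],[7,-52,-20.6,10.6,-17.8],[7,-52,-20.6,10.6,-17.8]]'; python3 -c "
from h import *
need(.608,.1366,.011,87.1)
s,im=snap('wrist','pics/w1.png')
C=cam('wrist',s);T=cam('top')
print(pix2w(C,[[0,0],[511,0],[511,383],[0,383]],0).round(3).tolist())"
```

```text
t: 1.7
tcp_pos: [0.6071, 0.1392, 0.1213]
tool_rot: [0.025, 1.0, 0.0, 0.0]
force: [-0.2, 1.3, -0.2]
finger_gap: 0.0701
finger_force: 0.0
t 1.7 tcp [0.6071 0.1392 0.1213] ya 87.19 F [-0.2  1.3 -0.2] gap 0.0701 need [-0.1  -0.26 11.03] yaw 0.1
[[0.43, -0.075, 0.0], [0.453, 0.375, 0.0], [0.895, 0.461, 0.0], [0.862, -0.204, 0.0]]
```

View pics/w1.png

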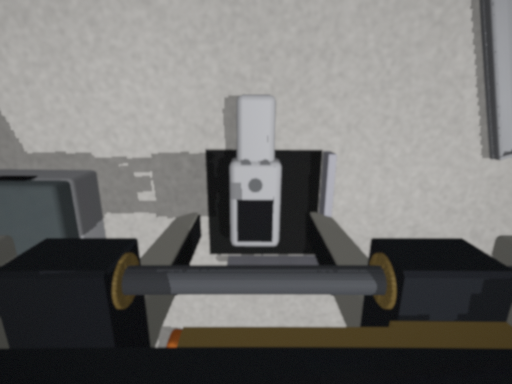

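The wrist view shows the thermometer head at (230–281,161–245), midway between the fingers at (197) and (312), and the left stop at (328,183). I'll descend and grip.

```bash
python3 -c "
from h import *
C=cam('wrist')
p=pix2w(C,[(230,161),(281,161),(279,245),(231,245)],.028)[:,:2];print('head',p.mean(0),cv2.minAreaRect((p*1000).astype(np.float32)))
p=pix2w(C,[(207,150),(322,150),(210,254)],0)[:,:2];print('dock',(p[1]+p[2])/2,p.tolist())
"
python3 -m inch '[[7,-0.1,-0.2,3,0],[7,-0.1,-0.2,6,0],[7,-0.1,-0.2,9,0],[7,-0.1,-0.2,11,0],[7,-0.1,-0.2,11,0],[7,-0.1,-0.2,11,0],[7,-0.1,-0.2,11,0],[3,-0.1,-0.2,11,0],[3,-0.1,-0.2,11,0],[3,-0.1,-0.2,11,0],[3,-0.1,-0.2,11,0],[3,-0.1,-0.2,11,0],[3,-0.1,-0.2,11,0],[3,-0.1,-0.2,11,0],[3,-0.1,-0.2,11,0]]' 20
```

```text
head [0.62309129 0.14046636] ((623.0809326171875, 140.2808380126953), (48.79602813720703, 86.61205291748047), 87.18407440185547)
dock [0.63358756 0.14850061] [[0.5712872032835897, 0.09360083932945809], [0.5770997673430939, 0.21126388092328618], [0.6900753459740157, 0.0857373366323857]]
t: 3.25
tcp_pos: [0.6092, 0.1359, 0.011]
tool_rot: [0.026, 1.0, 0.0, 0.0]
force: [-1.5, 3.4, 5.9]
finger_gap: 0.0498
finger_force: 20.0
```

```bash
python3 -m inch '[[3,0,0,-2,0],[3,0,0,-5,0],[3,0,0,-8,0],[3,0,0,-8,0],[3,0,0,-8,0]]'; python3 -c "
from h import *
need(.485,.4125,.09,102.4)"
```

```text
t: 3.75
tcp_pos: [0.6089, 0.1351, 0.0903]
tool_rot: [0.026, 1.0, -0.0, 0.0]
force: [-1.2, 0.4, -1.4]
finger_gap: 0.0497
finger_force: 20.0
t 3.75 tcp [0.6089 0.1351 0.0903] ya 87.06 F [-1.2  0.4 -1.4] gap 0.0497 need [1.379e+01 2.707e+01 1.000e-02] yaw -15.3
```

```bash
python3 -m inch '[[3,1.5,3,0,-2],[3,3,6,0,-4],[3,4.6,9,0,-6],[3,6.1,12,0,-8],[3,7.7,15,0,-10],[3,9.2,18,0,-12],[3,10.7,21,0,-14],[3,12.2,24,0,-15.3],[3,13.2,26,0,-15.3],[3,13.8,27.1,0,-15.3],[3,13.8,27.1,0,-15.3],[3,13.8,27.1,0,-15.3],[3,13.8,27.1,0,-15.3]]'; python3 -c "
from h import *
need(.485,.4125,.016,102.4)
s,im=snap('wrist','pics/w2.png')
print(w2pix(cam('wrist',s),[[.5,.41,.028]]))"
```

```text
t: 5.05
tcp_pos: [0.4856, 0.412, 0.0902]
tool_rot: [-0.107, 0.994, -0.0, -0.0]
force: [0.5, -0.3, -2.0]
finger_gap: 0.05
finger_force: 20.0
t 5.05 tcp [0.4856 0.412  0.0902] ya 102.3 F [ 0.5 -0.3 -2. ] gap 0.05 need [0.04 0.07 7.42] yaw -0.1
[[246.99669715 214.74479757]]
```

View pics/w2.png

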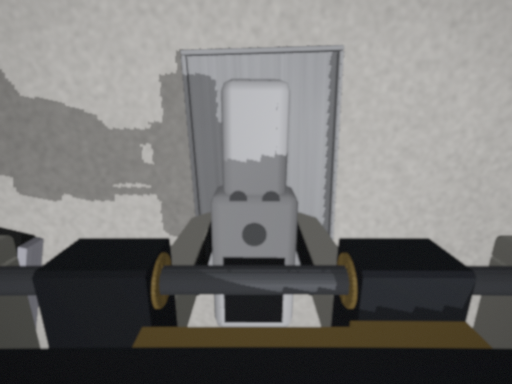

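The wrist view shows the thermometer (handle end at (256,82), head to (255,325)) held parallel over the tray (near rim at (181–341,48)). I'll lower it, release and retreat.

```bash
python3 -m inch '[[3,0,0.1,2.5,0],[3,0,0.1,5,0],[3,0,0.1,6.5,0],[3,0,0.1,7.1,0],[3,0,0.1,7.4,0],[3,0,0.1,7.4,0],[3,0,0.1,7.4,0],[6.6,0,0.1,7.4,0],[6.6,0,0.1,7.4,0],[6.6,0,0.1,7.4,0],[6.6,0,0.1,7.4,0],[6.6,0,0.1,4,0],[6.6,0,0.1,0,0],[6.6,0,0.1,-3,0],[6.6,0,0.1,-3,0]]'; python3 -c "
from h import *
need(.5014,-.345,.12,-2)
s,im=snap('top','pics/t2.png')
s,im=snap('top','pics/t2.png')
C=cam('top')
cv2.imwrite('pics/c2.png',cv2.resize(im[150:290,80:260,::-1],None,fx=4,fy=4,interpolation=cv2.INTER_CUBIC))"
```

```text
t: 6.6
tcp_pos: [0.4876, 0.4161, 0.1262]
tool_rot: [-0.108, 0.994, 0.002, 0.004]
force: [0.7, -0.9, -0.4]
finger_gap: 0.0659
finger_force: 0.0
t 6.6 tcp [0.4876 0.4161 0.1262] ya 102.38 F [ 0.7 -0.9 -0.4] gap 0.0659 need [ 14.97 -74.64   0.26] yaw -75.6
```

View pics/c2.png

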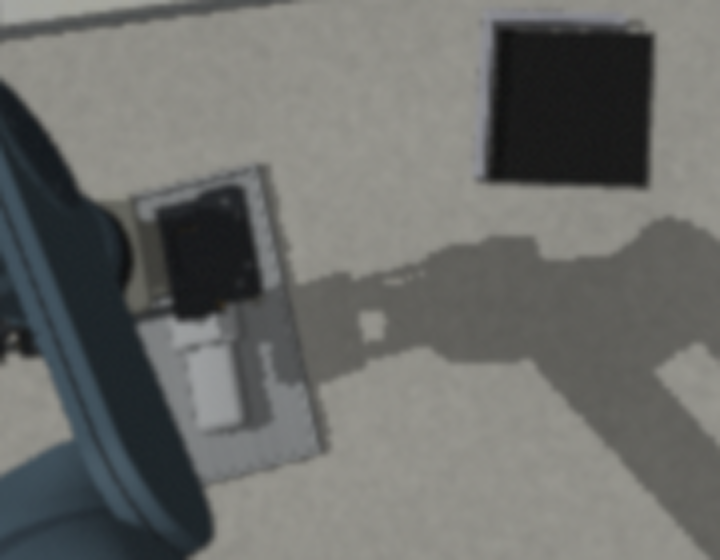

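The crop shows the thermometer flat in the tray (handle at (215,385)) and the dock empty, with square corners (497,27), (653,33), (648,187) and (490,180). Next I move to the right of the stirrer.

```bash
python3 -m inch '[[7,0.9,-4.6,0,6.5],[7,1.9,-9.3,0,13],[7,2.8,-14,0,19.5],[7,3.7,-18.7,0,26],[7,4.7,-23.3,0,32.5],[7,5.6,-28,0,39],[7,6.6,-32.6,0,45.5],[7,7.5,-37.3,0,52],[7,8.4,-42,0,58.5],[7,9.4,-46.6,0,65],[7,10.3,-51.3,0,71.5],[7,11.2,-56,0,78],[7,12.2,-60.6,0,84.5],[7,13.1,-65.3,0,91],[7,14,-70,0,97.5],[7,15,-74.6,0,104.4],[7,15,-74.6,0,104.4],[7,15,-74.6,0,104.4],[7,15,-74.6,0,104.4]]'; python3 - <<'E'
from h import *
need(.5014,-.345,.02,-2)
s,im=snap('top','pics/t3.png')
C=cam('top')
def P(l,z): return pix2w(C,[[79.6+x/4,149.6+y/4] for x,y in l],z)[:,:2]
d=P([(497,27),(653,33),(648,187),(490,180)],0);print((d*1000).round(1).tolist(),d.mean(0))
cv2.imwrite('pics/c3.png',cv2.resize(im[145:305,195:415,::-1],None,fx=3.6,fy=3.6,interpolation=cv2.INTER_CUBIC))
# edges of dock from mask with arm away: fit
g=cv2.cvtColor(im,cv2.COLOR_RGB2GRAY);m=np.zeros_like(g);m[150:205,195:250]=(g[150:205,195:250]<70)*255
c=max(cv2.findContours(m,0,1)[0],key=cv2.contourArea)
print(cv2.minAreaRect((pix2w(C,c.reshape(-1,2),0)[:,:2]*1000).astype(np.float32)))
E
```

```text
t: 8.6
tcp_pos: [0.4973, -0.3447, 0.1192]
tool_rot: [0.719, 0.695, 0.0, -0.002]
force: [-0.3, 0.6, 0.0]
finger_gap: 0.0695
finger_force: 0.0
t 8.6 tcp [ 0.4973 -0.3447  0.1192] ya -1.96 F [-0.3  0.6  0. ] gap 0.0695 need [-0.04  0.43  9.92] yaw 0.0
[[697.9, 201.3], [690.8, 83.3], [573.0, 88.5], [580.5, 206.1]] [0.63555653 0.1447787 ]
((637.1498413085938, 146.119384765625), (118.68389892578125, 121.4225845336914), 86.6246337890625)
```

View pics/c3.png

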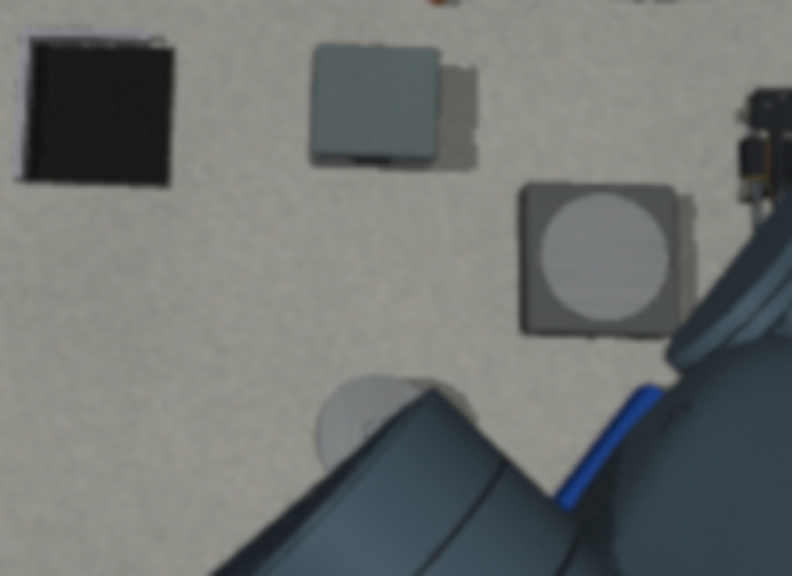

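The top view shows the stirrer unmoved at (602,258), with the fingers to its right at (755,165) and the dock clear. I'll lower beside it and make first contact slowly.

```bash
python3 -m inch '[[7,0,0.3,3,0],[7,0,0.3,6,0],[7,0,0.3,9,0],[7,0,0.3,10.1,0],[7,0,0.3,10.1,0],[7,0.6,0.3,10.1,0],[7,1.2,0.3,10.1,0],[7,1.6,0.3,10.1,0],[7,1.9,0.3,10.1,0],[7,2.2,0.3,10.1,0],[7,2.5,0.3,10.1,0],[7,2.8,0.3,10.1,0],[7,3.2,0.3,10.1,0],[7,3.7,0.2,10.1,0],[7,4.3,0.2,10.1,0],[7,5,0.2,10.1,0],[7,5.7,0.1,10.1,0],[7,6.2,0.1,10.1,0],[7,6.5,0.1,10.1,0],[7,6.5,0.1,10.1,0]]'; cat > m.py <<'E'
from h import *
import sys
def stirrer(save=None):
    s,im=snap('top',save or 'pics/tmp.png');C=cam('top')
    g=cv2.cvtColor(im,cv2.COLOR_RGB2GRAY)
    hs=cv2.cvtColor(im,cv2.COLOR_RGB2HSV)
    return im,g,C
E
python3 - <<'E'
from h import *
need(.5,-.15,.018,-2)
s,im=snap('top','pics/t4.png');C=cam('top')
g=cv2.medianBlur(cv2.cvtColor(im,cv2.COLOR_RGB2GRAY),3)
e=cv2.HoughCircles(cv2.resize(g[150:290,230:400],None,fx=4,fy=4),cv2.HOUGH_GRADIENT,1,60,param1=80,param2=25,minRadius=60,maxRadius=80)
if e is not None:
  for x,y,r in e[0][:5]: print(pix2w(C,[[230+x/4,150+y/4]],.051).round(4),r)
E
```

```text
t: 10.65
tcp_pos: [0.5013, -0.2806, 0.0197]
tool_rot: [0.719, 0.695, 0.0, -0.0]
force: [-0.2, -0.7, 0.5]
finger_gap: 0.0697
finger_force: 0.4
t 10.65 tcp [ 0.5013 -0.2806  0.0197] ya -2.0 F [-0.2 -0.7  0.5] gap 0.0697 need [13.05 -0.59  0.18] yaw -0.0
```

```bash
python3 -m inch '[[7,0.3,0,0,0],[7,0.9,0,0,0],[7,1.7,-0.1,0,0],[7,2.6,-0.1,0,0],[7,3.5,-0.2,0,0],[7,4.4,-0.2,0,0],[7,5.3,-0.3,0,0],[7,6.1,-0.4,0,0],[7,6.7,-0.4,0,0],[7,7.1,-0.5,0,0],[7,7.3,-0.5,0,0],[7,7.3,-0.5,0,0]]'
python3 - <<'E'
from h import *
need(.5,.07,.018,-3)
s,im=snap('top','pics/t5.png')
s,im2=snap('side','pics/s5.png')
a=cv2.resize(im[145:305,195:395],(480,384));b=cv2.resize(im2[140:340,150:400],(320,256))
o=np.zeros((384,800,3),np.uint8);o[:,:480]=a;o[:256,480:]=b
cv2.imwrite('pics/c5.png',o[:,:,::-1])
E
```

```text
t: 11.9
tcp_pos: [0.4988, -0.2078, 0.0196]
tool_rot: [0.72, 0.694, 0.0, -0.0]
force: [0.5, 0.1, -0.3]
finger_gap: 0.0702
finger_force: 0.0
t 11.9 tcp [ 0.4988 -0.2078  0.0196] ya -2.03 F [ 0.5  0.1 -0.3] gap 0.0702 need [27.77 -0.86  0.19] yaw 1.0
```

View pics/c5.png

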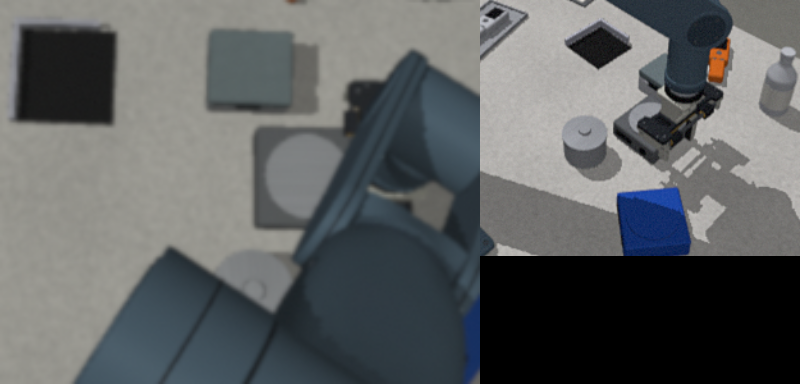

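The stirrer is square on: left edge at (255,128–226), plate at (305,175). It is still clear of the case edge (y=109) and of the pot.

```bash
python3 - <<'E'
from h import *
C=cam('top')
P=lambda l,z:pix2w(C,[[194.8+x/2.4,144.8+y/2.4] for x,y in l],z)[:,:2].round(4).tolist()
print("plate",P([(305,175)],.051),"left edge",P([(257,128),(254,226)],.045))
E
```

```text
plate [[0.4992, -0.139]] left edge [[0.5571, -0.0854], [0.441, -0.0775]]
```

```bash
python3 -m inch '[[7,0.4,0,0,0],[7,1.1,0,0,0],[7,2,-0.1,0,0],[7,3,-0.1,0,0],[7,4,-0.1,0,0],[7,5,-0.2,0,0],[7,6,-0.2,0,0],[7,7,-0.2,0,0],[7,8,-0.3,0,0],[7,9,-0.3,0,0],[7,10,-0.4,0,0],[7,11,-0.4,0,0],[7,12,-0.4,0,0],[7,13,-0.5,0,0],[7,14,-0.5,0,0],[7,15,-0.5,0,0],[7,15.8,-0.5,0,0],[7,16.3,-0.5,0,0],[7,16.6,-0.5,0,0],[7,16.6,-0.5,0,0]]'
python3 - <<'E'
from h import *
need(.505,.0755,.018,-3.4)
s,im=snap('top','pics/t6.png')
E
```

```text
t: 14.0
tcp_pos: [0.4997, -0.0416, 0.0196]
tool_rot: [0.72, 0.694, 0.0, -0.0]
force: [0.8, -0.4, -0.1]
finger_gap: 0.0699
finger_force: 0.0
t 14.0 tcp [ 0.4997 -0.0416  0.0196] ya -2.03 F [ 0.8 -0.4 -0.1] gap 0.0699 need [11.72  0.11  0.17] yaw 1.4
```

View pics/t6.png

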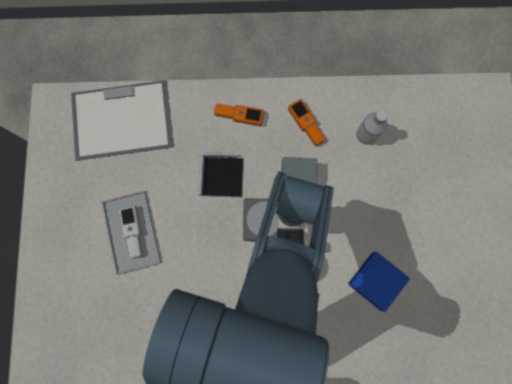

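The view shows the thermometer display-up in the tray at (131,232). The stirrer's left edge is at x=244, straight and through the gap, with the case still at (299,170). I'll continue to just below the dock.

```bash
python3 -m inch '[[7,0.4,0,0.1,0],[7,1.1,0,0.1,0.2],[7,2,0,0.1,0.4],[7,3,0,0.1,0.6],[7,4,0,0.1,0.8],[7,5,0,0.1,1],[7,6,0,0.1,1.2],[7,7,0.1,0.1,1.4],[7,8,0.1,0.1,1.4],[7,9,0.1,0.1,1.4],[7,10,0.1,0.1,1.4],[7,10.8,0.1,0.1,1.4],[7,11.3,0.1,0.1,1.4],[7,11.7,0.1,0.1,1.4],[7,11.7,0.1,0.1,1.4]]'
python3 - <<'E'
from h import *
need(.41,.15,.018,86.6)
s,im=snap('top','pics/t7.png');C=cam('top')
g=cv2.medianBlur(cv2.cvtColor(im,cv2.COLOR_RGB2GRAY),3)
uv=w2pix(C,[.505,.143,.051])[0].astype(int);print(uv)
roi=cv2.resize(g[uv[1]-35:uv[1]+35,uv[0]-35:uv[0]+35],None,fx=6,fy=6,interpolation=cv2.INTER_CUBIC)
e=cv2.HoughCircles(roi,cv2.HOUGH_GRADIENT,1,60,param1=60,param2=18,minRadius=85,maxRadius=115)
if e is not None:
  for x,y,r in e[0][:3]: print(pix2w(C,[[uv[0]-35+(x+.5)/6-.5,uv[1]-35+(y+.5)/6-.5]],.051).round(4),r)
for r in range(uv[1]-15,uv[1]+20,6): print(r,g[r,uv[0]-28:uv[0]+2].tolist())
E
```

```text
t: 15.55
tcp_pos: [0.5049, 0.0754, 0.0186]
tool_rot: [0.728, 0.686, 0.0, -0.0]
force: [-0.3, -0.6, 0.3]
finger_gap: 0.0698
finger_force: 0.4
t 15.55 tcp [0.5049 0.0754 0.0186] ya -3.41 F [-0.3 -0.6  0.3] gap 0.0698 need [ 6.89 -9.91  0.07] yaw 90.0
[222 217]
202 [146, 146, 146, 146, 146, 146, 147, 145, 137, 107, 86, 83, 83, 83, 83, 81, 77, 70, 68, 63, 57, 57, 65, 65, 61, 47, 39, 39, 45, 52]
208 [148, 149, 149, 149, 148, 147, 146, 143, 128, 96, 84, 84, 86, 93, 94, 90, 75, 67, 61, 55, 55, 65, 65, 61, 46, 38, 38, 39, 44, 50]
214 [144, 145, 145, 145, 144, 144, 143, 135, 111, 89, 89, 100, 114, 114, 94, 74, 67, 62, 58, 58, 65, 65, 61, 46, 38, 37, 37, 38, 39, 44]
220 [146, 145, 144, 145, 145, 144, 141, 129, 100, 90, 90, 101, 101, 89, 71, 67, 60, 59, 59, 65, 65, 60, 46, 38, 37, 37, 39, 55, 87, 119]
226 [142, 142, 143, 144, 144, 142, 137, 121, 94, 85, 83, 80, 73, 68, 66, 61, 60, 60, 66, 66, 59, 47, 38, 37, 37, 39, 53, 87, 119, 126]
232 [146, 146, 144, 143, 142, 142, 133, 105, 85, 82, 80, 73, 69, 66, 59, 59, 59, 66, 66, 60, 46, 38, 37, 37, 39, 52, 86, 117, 125, 126]
```

```bash
python3 -m inch '[[7,-1.5,0,0,0],[7,-3,0,0,0],[7,-3,0,-4,0],[7,-3,0,-8,0],[7,-3,0,-9,-8],[7,-2,-1.5,-9,-16],[7,-1,-3,-9,-24],[7,0,-4.5,-9,-32],[7,1,-6,-9,-40],[7,2.5,-7.5,-9,-48],[7,4,-9,-9,-56],[7,5.5,-9.9,-9,-64],[7,6.9,-9.9,-9,-72],[7,6.9,-9.9,-9,-80],[7,6.9,-9.9,-9,-88],[7,6.9,-9.9,-9,-90],[7,6.9,-9.9,-9,-90],[7,6.9,-9.9,-9,-90]]'
python3 - <<'E'
from h import *
need(.41,.148,.018,86.6)
s,im=snap('wrist','pics/w8.png');s2,_=snap('top','pics/t8.png')
E
```

```text
t: 17.4
tcp_pos: [0.4098, 0.1496, 0.1083]
tool_rot: [0.031, 1.0, 0.0, -0.001]
force: [0.1, -0.0, 0.3]
finger_gap: 0.07
finger_force: 0.0
t 17.4 tcp [0.4098 0.1496 0.1083] ya 86.49 F [ 0.1 -0.   0.3] gap 0.07 need [-0.04 -0.16  9.03] yaw -0.1
```

```bash
python3 - <<'E'
from h import *
C=cam('top')
print(pix2w(C,[[202.6,202],[202.3,208],[202.,214],[201.8,220]],.045)[:,:2].round(4).tolist())
g=cv2.cvtColor(cv2.imread('pics/t8.png'),cv2.COLOR_BGR2GRAY)
for r in (178,188,192,196,200,208,216,224): print(r,g[r,196:252:2].tolist())
for c in (206,212,240): print(c,g[150:250:2,c].tolist())
E
```

```text
[[0.5512, 0.199], [0.5338, 0.1998], [0.5166, 0.2005], [0.4994, 0.201]]
178 [144, 140, 134, 79, 24, 21, 25, 25, 25, 24, 26, 24, 24, 24, 27, 27, 26, 26, 26, 26, 26, 25, 26, 73, 135, 138, 140, 137]
188 [141, 134, 120, 55, 20, 25, 25, 26, 25, 26, 25, 24, 25, 25, 25, 25, 25, 25, 26, 25, 26, 26, 27, 90, 137, 135, 138, 142]
192 [143, 140, 122, 43, 19, 25, 25, 25, 25, 26, 26, 26, 25, 26, 25, 26, 27, 24, 25, 26, 24, 25, 28, 89, 136, 135, 142, 143]
196 [143, 141, 131, 115, 91, 64, 64, 61, 57, 57, 56, 55, 56, 60, 52, 49, 51, 52, 42, 50, 51, 47, 46, 102, 136, 138, 136, 138]
200 [142, 143, 143, 130, 82, 81, 80, 80, 81, 81, 87, 96, 105, 109, 109, 103, 91, 83, 81, 79, 80, 79, 79, 78, 71, 99, 106, 107]
208 [144, 143, 142, 123, 80, 83, 109, 121, 121, 121, 121, 121, 122, 122, 122, 122, 122, 121, 122, 121, 118, 83, 79, 77, 65, 91, 94, 93]
216 [142, 142, 138, 101, 88, 117, 119, 119, 119, 119, 115, 112, 109, 101, 56, 46, 53, 55, 86, 120, 120, 118, 89, 72, 68, 96, 96, 94]
224 [63, 64, 64, 65, 65, 66, 66, 66, 67, 68, 68, 68, 63, 53, 71, 63, 66, 69, 48, 73, 118, 105, 77, 73, 71, 93, 94, 96]
206 [140, 131, 123, 59, 21, 20, 18, 20, 20, 18, 18, 19, 20, 21, 21, 20, 21, 20, 21, 25, 22, 25, 27, 64, 79, 81, 80, 81, 81, 83, 95, 107, 113, 117, 99, 55, 61, 66, 69, 73, 74, 76, 77, 79, 81, 82, 83, 82, 80, 77]
212 [139, 132, 122, 59, 34, 27, 25, 25, 25, 26, 24, 25, 26, 25, 25, 24, 25, 25, 26, 25, 27, 25, 27, 57, 78, 81, 89, 114, 120, 121, 122, 121, 122, 119, 76, 57, 62, 67, 70, 72, 74, 76, 78, 79, 81, 83, 82, 81, 79, 75]
240 [139, 139, 130, 105, 63, 26, 25, 25, 25, 26, 27, 27, 26, 26, 26, 27, 26, 26, 27, 27, 29, 28, 29, 46, 73, 79, 79, 80, 79, 79, 77, 78, 84, 89, 91, 80, 76, 77, 78, 80, 80, 80, 72, 30, 27, 27, 26, 27, 28, 29]
```

```bash
python3 -m inch '[[7,0,-0.1,3,0],[7,0,-0.1,6,0],[7,0,-0.1,8.5,0],[7,0,-0.1,9,0],[7,0,-0.1,9,0],[7,-0.8,-0.1,9,0],[7,-1.6,-0.1,9,0],[7,-2.2,-0.1,9,0],[7,-2.6,-0.1,9,0],[7,-3,-0.1,9,0],[7,-3.5,-0.1,9,0],[7,-4.2,-0.1,9,0],[7,-5,-0.1,9,0],[7,-6,-0.1,9,0],[7,-7,-0.1,9,0],[7,-8,-0.1,9,0],[7,-8.8,-0.1,9,0],[7,-9.3,-0.1,9,0],[7,-9.6,-0.1,9,0],[7,-9.6,-0.1,9,0]]'
python3 - <<'E'
from h import *
need(.569,.1495,.018,86.6)
snap('top','pics/t9.png')
g=cv2.cvtColor(cv2.imread('pics/t9.png'),cv2.COLOR_BGR2GRAY);C=cam('top')
for r in (174,180,186,192): print(r,g[r,192:256:2].tolist())
for c in (206,212,236): print(c,g[146:200:2,c].tolist())
E
```

```text
t: 19.5
tcp_pos: [0.5066, 0.1425, 0.0186]
tool_rot: [0.03, 1.0, -0.0, 0.0]
force: [-0.8, 0.3, -0.9]
finger_gap: 0.0702
finger_force: 0.6
t 19.5 tcp [0.5066 0.1425 0.0186] ya 86.56 F [-0.8  0.3 -0.9] gap 0.0702 need [-6.19  1.07  0.07] yaw -0.0
174 [145, 146, 147, 145, 141, 82, 44, 76, 80, 81, 82, 81, 80, 78, 79, 78, 77, 76, 73, 67, 62, 58, 62, 67, 70, 75, 99, 129, 146, 146, 143, 146]
180 [95, 88, 83, 72, 67, 60, 58, 59, 60, 60, 62, 61, 62, 63, 63, 65, 65, 64, 52, 66, 64, 57, 66, 53, 78, 82, 76, 71, 96, 97, 96, 97]
186 [73, 73, 74, 73, 74, 75, 74, 75, 75, 75, 75, 75, 75, 76, 76, 76, 77, 76, 63, 69, 66, 56, 68, 50, 58, 81, 72, 82, 97, 97, 97, 103]
192 [79, 80, 80, 81, 81, 81, 81, 81, 81, 82, 82, 82, 81, 82, 82, 82, 82, 82, 71, 64, 65, 54, 68, 55, 62, 74, 67, 87, 99, 99, 95, 115]
206 [143, 145, 145, 135, 127, 61, 22, 21, 21, 20, 18, 20, 21, 42, 76, 80, 75, 59, 67, 72, 75, 77, 80, 81, 83, 85, 86]
212 [145, 142, 144, 136, 126, 61, 35, 27, 27, 26, 27, 26, 27, 49, 82, 82, 67, 62, 68, 72, 75, 78, 79, 82, 83, 85, 86]
236 [144, 144, 143, 144, 136, 89, 50, 27, 27, 27, 28, 26, 27, 30, 62, 58, 63, 66, 67, 68, 68, 68, 68, 68, 68, 69, 68]
```

```bash
python3 -m inch '[[7,-0.4,0,0,0],[7,-1.1,0,0,0],[7,-2,0,0,0],[7,-3,0,0,0],[7,-4,0,0,0],[7,-4.8,0,0,0],[7,-5.3,0,0,0],[7,-5.6,0,0,0],[7,-5.8,0,0,0],[7,-5.8,0,0,0]]';python3 -m inch '[[7,-0.2,0,0,0],[7,-0.3,0,0,0],[7,-0.3,0,0,0]]';python3 -m inch '[[7,-0.1,0,0,0],[7,-0.2,0,0,0],[7,-0.2,0,0,0]]'
```

```text
t: 20.55
tcp_pos: [0.5643, 0.1391, 0.0187]
tool_rot: [0.03, 1.0, -0.0, 0.0]
force: [-2.4, 0.5, 1.5]
finger_gap: 0.07
finger_force: 1.5
t: 20.85
tcp_pos: [0.5646, 0.139, 0.0187]
tool_rot: [0.03, 1.0, -0.0, -0.002]
force: [-10.8, 0.4, 7.8]
finger_gap: 0.0701
finger_force: 5.1
t: 21.15
tcp_pos: [0.5645, 0.139, 0.0187]
tool_rot: [0.03, 1.0, -0.0, -0.004]
force: [-16.2, 0.0, 12.8]
finger_gap: 0.0701
finger_force: 8.0
```

```bash
python3 -m inch '[[7,1.5,0,0,0],[7,2.5,0,0,0],[7,2.5,0,-4,0],[7,2.5,0,-8,0],[7,2.5,0,-9,0],[7,2.5,0,-9,0]]'
python3 - <<'E'
from h import *
need(.6275,.040,.11,-3.4)
E
```

```text
t: 21.75
tcp_pos: [0.5462, 0.1404, 0.1109]
tool_rot: [0.03, 1.0, 0.0, 0.003]
force: [0.2, -0.6, -1.4]
finger_gap: 0.07
finger_force: 0.0
t 21.75 tcp [0.5462 0.1404 0.1109] ya 86.57 F [ 0.2 -0.6 -1.4] gap 0.07 need [-8.72 -9.54  0.14] yaw 90.0
```

```bash
python3 -m inch '[[7,-1,-2,0,8],[7,-2,-4,0,16],[7,-3,-6,0,24],[7,-4,-8,0,32],[7,-5,-9.5,0,40],[7,-6,-9.5,0,48],[7,-7,-9.5,0,56],[7,-8,-9.5,0,64],[7,-8.7,-9.5,0,72],[7,-8.7,-9.5,0,80],[7,-8.7,-9.5,0,88],[7,-8.7,-9.5,0,90],[7,-8.7,-9.5,0,90],[7,-8.7,-9.5,0,90]]'
python3 - <<'E'
from h import *
need(.6275,.040,.018,-3.4)
snap('top','pics/t10.png')
g=cv2.cvtColor(cv2.imread('pics/t10.png'),cv2.COLOR_BGR2GRAY);C=cam('top')
for r in (162,170,178,186): print(r,g[r,192:270:2].tolist())
for c in (208,214,230,240): print(c,g[146:210:2,c].tolist())
E
```

```text
t: 23.15
tcp_pos: [0.6245, 0.0403, 0.107]
tool_rot: [0.728, 0.686, -0.001, -0.001]
force: [0.2, 0.1, -0.6]
finger_gap: 0.0703
finger_force: 0.0
t 23.15 tcp [0.6245 0.0403 0.107 ] ya -3.36 F [ 0.2  0.1 -0.6] gap 0.0703 need [-0.01  0.32  8.9 ] yaw 0.0
162 [159, 157, 156, 154, 149, 120, 48, 77, 87, 89, 111, 129, 130, 127, 92, 80, 62, 78, 74, 43, 42, 92, 127, 105, 85, 89, 115, 65, 62, 49, 46, 42, 41, 41, 41, 41, 41, 42, 44]
170 [156, 154, 154, 151, 145, 89, 45, 80, 109, 130, 130, 132, 130, 105, 81, 70, 72, 79, 52, 39, 65, 123, 128, 127, 126, 100, 138, 155, 155, 153, 139, 115, 92, 77, 89, 88, 84, 103, 107]
178 [157, 159, 158, 153, 147, 87, 54, 86, 99, 128, 130, 131, 120, 83, 76, 63, 80, 69, 39, 45, 106, 130, 130, 130, 124, 76, 52, 40, 40, 40, 37, 36, 35, 36, 37, 36, 39, 37, 32]
186 [159, 158, 157, 149, 132, 63, 58, 87, 88, 88, 91, 109, 92, 80, 60, 76, 77, 47, 39, 81, 127, 120, 91, 84, 88, 86, 50, 39, 40, 40, 38, 39, 38, 40, 40, 40, 40, 39, 33]
208 [154, 153, 154, 131, 89, 86, 87, 87, 87, 87, 91, 99, 109, 114, 115, 114, 99, 91, 88, 88, 88, 88, 88, 75, 47, 125, 158, 157, 151, 151, 156, 155]
214 [153, 150, 150, 131, 91, 87, 88, 111, 129, 131, 132, 132, 132, 131, 132, 130, 131, 131, 133, 129, 109, 87, 85, 79, 62, 85, 107, 99, 100, 96, 93, 91]
230 [77, 75, 73, 69, 62, 56, 50, 47, 43, 41, 39, 39, 39, 40, 41, 41, 45, 51, 59, 72, 81, 79, 75, 87, 88, 88, 85, 84, 77, 76, 65, 61]
240 [47, 45, 98, 147, 118, 86, 86, 86, 85, 101, 118, 126, 126, 128, 127, 129, 124, 109, 84, 83, 88, 87, 85, 78, 78, 79, 80, 82, 81, 72, 61, 71]
```

```bash
python3 -m inch '[[7,0,0.3,3,0],[7,0,0.3,6,0],[7,0,0.3,8.5,0],[7,0,0.3,8.9,0],[7,0,0.3,8.9,0],[7,0.8,0.3,8.9,0],[7,1.6,0.3,8.9,0],[7,2.1,0.3,8.9,0],[7,2.5,0.3,8.9,0],[7,2.8,0.3,8.9,0],[7,3,0.3,8.9,0],[7,3.2,0.3,8.9,0],[7,3.4,0.3,8.9,0],[7,3.4,0.3,8.9,0]]';python3 -m inch '[[7,0.2,0,0,0],[7,0.3,0,0,0],[7,0.3,0,0,0]]';python3 -m inch '[[7,0.1,0,0,0],[7,0.2,0,0,0],[7,0.2,0,0,0]]'
```

```text
t: 24.6
tcp_pos: [0.6303, 0.0728, 0.0203]
tool_rot: [0.728, 0.686, -0.001, 0.001]
force: [-1.6, -5.5, 3.5]
finger_gap: 0.0701
finger_force: 2.5
t: 24.9
tcp_pos: [0.6305, 0.0755, 0.0203]
tool_rot: [0.728, 0.686, -0.001, 0.001]
force: [-1.5, -6.4, 4.1]
finger_gap: 0.0702
finger_force: 2.9
t: 25.2
tcp_pos: [0.6306, 0.0774, 0.0203]
tool_rot: [0.728, 0.686, -0.001, 0.001]
force: [-2.3, -6.7, 3.9]
finger_gap: 0.0702
finger_force: 3.1
```

Still sliding; continue until the force rises.

```bash
python3 -m inch '[[7,0.1,0,0,0],[7,0.2,0,0,0],[7,0.3,0,0,0],[7,0.3,0,0,0]]';python3 -m inch '[[7,0.1,0,0,0],[7,0.2,0,0,0],[7,0.2,0,0,0]]';
```

```text
t: 25.6
tcp_pos: [0.6308, 0.0792, 0.0203]
tool_rot: [0.728, 0.686, -0.001, 0.001]
force: [-1.4, -9.3, 5.3]
finger_gap: 0.0699
finger_force: 5.1
t: 25.9
tcp_pos: [0.6311, 0.0793, 0.0203]
tool_rot: [0.727, 0.686, -0.002, 0.002]
force: [-1.9, -16.4, 4.1]
finger_gap: 0.0699
finger_force: 8.3
```

```bash
python3 -m inch '[[7,-1.5,0,0,0],[7,-2.5,0,0,0],[7,-2.5,0,-4,0],[7,-2.5,0,-8,0],[7,-2.5,0,-9,0],[7,-2.5,0,-9,0]]'
python3 - <<'E'
from h import *
need(.540,.151,.11,86.6)
E
```

```text
t: 26.5
tcp_pos: [0.6307, 0.0589, 0.1119]
tool_rot: [0.728, 0.686, 0.002, 0.002]
force: [0.5, -1.5, 0.1]
finger_gap: 0.0696
finger_force: 0.0
t 26.5 tcp [0.6307 0.0589 0.1119] ya -3.44 F [ 0.5 -1.5  0.1] gap 0.0696 need [ 8.64 -9.61  0.15] yaw 90.0
```

```bash
python3 -m inch '[[7,0,-2,0,-8],[7,0,-4,0,-16],[7,0.5,-6,0,-24],[7,1.5,-8,0,-32],[7,3,-9.6,0,-40],[7,4.5,-9.6,0,-48],[7,6,-9.6,0,-56],[7,7.5,-9.6,0,-64],[7,8.6,-9.6,0,-72],[7,8.6,-9.6,0,-80],[7,8.6,-9.6,0,-88],[7,8.6,-9.6,0,-90],[7,8.6,-9.6,0,-90],[7,8.6,-9.6,0,-90]]'
python3 - <<'E'
from h import *
need(.535,.151,.018,86.6)
E
```

```text
t: 27.9
tcp_pos: [0.5377, 0.1506, 0.1083]
tool_rot: [0.031, 1.0, -0.0, -0.001]
force: [-0.6, -0.4, 0.1]
finger_gap: 0.0703
finger_force: 0.0
t 27.9 tcp [0.5377 0.1506 0.1083] ya 86.5 F [-0.6 -0.4  0.1] gap 0.0703 need [0.25 0.03 9.03] yaw -0.1
```

```bash
python3 -m inch '[[7,0.3,0,3,0],[7,0.3,0,6,0],[7,0.3,0,8.5,0],[7,0.3,0,9,0],[7,0.3,0,9,0],[7,-0.6,0,9,0],[7,-1.4,0,9,0],[7,-2,0,9,0],[7,-2.3,0,9,0],[7,-2.5,0,9,0],[7,-2.6,0,9,0],[7,-2.6,0,9,0]]';python3 -m inch '[[7,-0.1,0,0,0],[7,-0.2,0,0,0],[7,-0.3,0,0,0],[7,-0.3,0,0,0]]'
```

```text
t: 29.1
tcp_pos: [0.5645, 0.1491, 0.0196]
tool_rot: [0.03, 1.0, -0.0, -0.0]
force: [-0.1, 0.6, -0.9]
finger_gap: 0.0699
finger_force: 0.0
t: 29.5
tcp_pos: [0.5652, 0.1491, 0.0194]
tool_rot: [0.029, 1.0, -0.0, -0.002]
force: [-7.5, 0.9, 4.7]
finger_gap: 0.0698
finger_force: 3.4
```

```bash
python3 -m inch '[[7,-0.2,0,0,0],[7,-0.4,0,0,0],[7,-0.4,0,0,0]]';python3 -m inch '[[7,1.5,0,0,0],[7,3,0,0,0],[7,4,0,-4,0],[7,5,0,-8,0],[7,9,0,-12,0],[7,13,0,-16,0],[7,17,0,-18,0],[7,20,0,-18,0],[7,20,0,-18,0],[7,20,0,-18,0]]'
python3 - <<'E'
from h import *
s,im=snap('top','pics/t11.png');C=cam('top')
cv2.imwrite('pics/c11.png',cv2.resize(im[145:295,90:330,::-1],None,fx=3.3,fy=3.3,interpolation=cv2.INTER_CUBIC))
need(*s['tcp_pos'])
E
```

```text
t: 29.8
tcp_pos: [0.5652, 0.1491, 0.019]
tool_rot: [0.029, 1.0, -0.0, -0.006]
force: [-16.7, 0.0, 11.6]
finger_gap: 0.0699
finger_force: 8.5
t: 30.8
tcp_pos: [0.3721, 0.1608, 0.2003]
tool_rot: [0.03, 1.0, 0.0, 0.001]
force: [0.1, 0.1, 0.3]
finger_gap: 0.0702
finger_force: 0.0
t 30.85 tcp [0.3728 0.1607 0.2   ] ya 86.58 F [ 0.9  0.9 -0.1] gap 0.0698 need [ 0.07  0.01 -0.03] yaw None
```

View pics/c11.png

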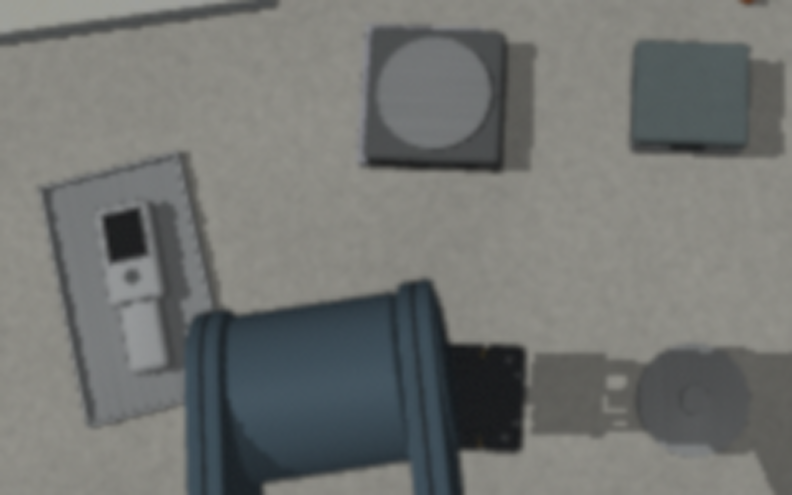

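The final view shows the stirrer against both stops at (435,97), the thermometer flat and display-up inside the tray at (132,285), and the case and pot where they stood.

```bash
python3 -c "
from cell import *
print(sign_off())"
```

```text
the job is handed in; nothing more can be done
None
```

The thermometer is flat in the tray, display up, and the stirrer was slid snug against both stops, control side to the robot; I left the pot, case and bottle alone, and the job was handed in at about 31 s of the 72 s allowed (no verdict was returned).

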